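# Stack the stepped wash trays on their carrier and clamp them down

### The job

Build up the wash carrier: set the tray with the casting on the carrier's bottom tray, turned end for end so that its feet drop between the lugs and it steps aside, then the empty tray on top of it, turned back again, so that every tray's low drain end stays open. Then swing the hold-down arm over the stack to its stop and wind the handwheel clockwise until the bar bears firmly on the top tray: the wheel then turns nearly twice as hard as it did running free; do not force it further. Leave the other castings alone.

Things in the scene. Friction and masses are not known exactly. Their poses are not given: they have to be found in the camera images.
- bottom_tray (a point): Underside centre of the carrier's bolted-down bottom tray, on a grey plate 13 mm above the table. x runs along the tray to its low drain end; the hinge post is at x = 95 mm. Same shape as the loose trays. A tray seated on it turned end for end has its origin at x = -24 mm, z = 35 mm here; a third, turned back, at x = 0, z = 70 mm. Put on unturned, a tray shuts the drain end.
- loaded_tray: Loose blue tray holding a casting, 120 (x) x 56 (y) mm, rim 38 mm above the underside, about 0.2 kg empty. It stands on the 3 mm bench mat. Origin: underside centre. Walls 4 mm, floor top at 13 mm; +x end wall low (22 mm, drain end), -x end full height. Four lugs 6 mm tall on the side rims, at x -55.5 to -49.5 and 25.5 to 31.5 mm. Grip across the width at the middle, from above.
- loaded_tray_drain_end (a point): Middle of the loaded tray's low end at floor height: 60 mm along x, 13 mm up from its origin.
- link_casting: Aluminium link-arm casting, 30x91x21 mm, lying lengthwise in the loaded tray, where it stays. Origin: middle of its underside.
- empty_tray: The other loose tray, same shape, empty. Each tray has two feet across its underside, x -48 to -40 and 16 to 24 mm: a full-width rail whose underside is 3 mm up, and a 44.6 mm wide keel reaching down to origin level. Stacked, rails rest on the rims below between the lugs (1.5 mm play each way in x), keels sink 3 mm between its walls (1.7 mm play in y). On the lugs it sits 6 mm too high.
- empty_tray_drain_end (a point): Middle of the empty tray's low end at floor height: 60 mm along x, 13 mm up from its origin.
- swing_arm (a joint): Angle of the hold-down arm about its vertical post. 0: at its stop, over the middle of the stack; grows anticlockwise seen from above; parked at 1.2 to 1.7 rad. Stays where it is left, friction 0.12 N m. The arm is 154 to 187 mm above the table; complete stack: rims at 121, lugs at 127 mm.
- swing_arm_grip (a point): Middle of the arm's straight bar, 40 mm from the post's axis, 169 mm above the table; the bar is 20 mm wide, 14 mm tall, free to pinch from above here. The frame turns with the arm: x from the wheel to the post, y across the bar. Under the arm's far end hangs the clamp bar (70x20x10 mm, rubber face down, across the tray), 9 to 20 mm above the rims of a complete stack at the start.
- wheel_centre (a point): Centre of the handwheel's rim, 207 mm above the table, 95 mm from the post's axis; the frame turns with the arm. Rim 56 mm over all, 9 mm round bar: grip across it from above; the arm lies 24 mm below. Clockwise from above lowers the clamp bar 10 mm per rad and holds the arm to its stop. The wheel stays at its height, starts 0 to 1.1 rad below the upper end of its 4 rad.
- clamp_point (a point): Where the clamp bar will press: level with the rims of the complete stack, over the middle. Turning the wheel free takes 0.5 N m (friction, so a stopped wheel may show anything between plus and minus this); with the bar pressing, the readings rise by 1 N m per rad. Firm is a rise of about 0.35 N m, 0.35 rad after touch; over 0.6 is too tight. It keeps its place when let go, up to a rise of 0.5.
- cap_casting: Round aluminium cap casting, 68x70x21 mm, lying on the bench mat: leave it alone. Origin: middle of its underside.
- elbow_casting: Aluminium elbow casting, 65x74x50 mm, standing on the bench mat: leave it alone. Origin: middle of its underside.

How it is judged:
By the outcome, as a careful person would: the job done as asked, in the order asked, and still so for the second after the job is handed in, with the robot touching nothing.
It also fails if it takes over 72 s, if anything falls off the work surface, if the arm or the gripper's body presses on something with over 40 N, if the wrist force passes 120 N, or if a joint passes its speed limit or range.

### The arm

A 6-joint arm with a two-finger parallel gripper is mounted at the origin on a cart in front of the work surface, level with it; the furniture and walls round the work are solid. World frame = base frame: x ahead of the robot, y to its left, z up, the work surface at z = 0. Lengths are in m, angles in rad, forces in N, time in s.
With the tool pointing down it reaches from about 0.275 to 0.75 m from the base axis. Payload 10.2 kg.
Tool frame: the origin (TCP) lies at the very end of the fingers, on their centre line; the grasp point (between the pads) lies 19 mm behind it; z points along the fingers, y is the line along which they close (so a half turn about z gives the same grasp; the last joint's range is limited). The gripper opens to 88 mm and grips with 3 to 60 N. Pads are 18 mm wide; open, the fingers measure 123 mm over their backs; the gripper's body (75 mm by 187 mm) begins 45 mm behind the grasp point.
Start: joints at [0.932, 0.313, 1.498, -0, 1.331, -0.223], TCP at [0.212, 0.48, 0.239] pointing down, gripper open.
Joint ranges: [-2.94, 2.94], [-0.97, 2.17], [0.19, 2.56], [-1.23, 4.37], [0.02, 3.11], [-2.88, 2.88]. Speed limits (rad/s): [2.39, 2.39, 3.01, 3.14, 3.14, 3.14].

### API

Orientations are given as a unit quaternion [w, x, y, z].
In Python, from station import r, optics, job_done gives the robot as it stands (r), with the cameras (optics) and the job as plain functions.
- The arm moves only by the shell command python3 jog.py FILE [OPENING] [FORCE], which reads ROWS from the file FILE. ROWS is a JSON object whose key "offsets" holds a list of rows, 1 to 10 of them, each of 6 numbers: dx, dy, dz in m, then a rotation vector rx, ry, rz in rad; each row shifts and turns the commanded pose from where the row before left it, along the tool's axes as they then stand; what a row does not reach is not made up. A row lasts 1/12 s, in which the tool goes at most 0.0417 m and 0.125 rad, less where a joint would pass 70% of its speed; a pose out of reach is approached as far as the arm can. OPENING is the finger opening in m, set as the command begins (- or left out keeps the last). The fingers move at their own pace and stop on an object; FORCE is the grip in N (left out, the last holds). Time passes only in rows, so rows that do not move let the fingers close. It prints the time, the measured TCP pose, the force, the opening and the grip force at its end. Input that does not fit is refused with a message, and nothing moves.
- r.sense(): the state, without advancing time (a new reading comes with each control period).
- optics.capture(name): name is "scene" or "top" or "wrist"; returns a dict with "img" (480x640x3 uint8, red, green, blue), "intrinsics" (3x3 intrinsics, pixels), "k1" (the pictures are not rectified: a ray, as slopes to the right and down, at radius r is drawn at 1 + k1 r^2 times it, then the intrinsics apply), "pose" (4x4, takes a point from camera to world coordinates). Camera axes: x right, y down, z forward; pixel columns grow to the right and rows downward; lengths in m; the calibration is good to about 2 mm. A picture is of the moment at which its call begins. There is no depth.
- job_done(): hands the job in; it is judged then, once.
The state is a dict: "t": time; "qpos": joint angles; "joint_vel": joint speeds; "joint_efforts": joint torques, N m; "position": TCP position; "tcp_rot": TCP orientation; "wrist_force": force on the tool from outside, world axes, zero at the start; "ft_torque": the same for the moment, N m; "grip_width": finger opening in m; "grasp_force": force on a finger pad.
Only numpy, scipy, OpenCV 4.12 (cv2) and the standard library are available. Lean on these libraries where they do the work, as an engineer would, in place of code of your own. Each camera call takes 0.05 s, during which the arm holds its last target. There are 200 camera calls.

## Working session

There is one attempt and no reset: what is moved stays moved. The work goes in short steps, Python scripts to look and compute and a shell command to move; the robot and the scene stay as the last step left them, time stands still between calls to the robot, and variables do not carry over. Pictures are saved under pics/ and viewed, at most 12 in all, crops included, and the job is handed in when it is done.

```bash
ls; mkdir -p pics
python3 - <<'E'
from station import r, optics, job_done
import cv2,numpy as np
s=r.sense();print(s)
for n in("scene","top"):
    c=optics.capture(n);cv2.imwrite(f"pics/{n}0.png",c["img"][:,:,::-1]);print(n,c["intrinsics"],c["k1"],c["pose"])
E
```

```text
jog.py
pics
station.py
{'t': 0.0, 'qpos': array([ 9.31586349e-01,  3.13434486e-01,  1.49840713e+00, -1.94300943e-05,
        1.33100143e+00, -2.23385214e-01]), 'joint_vel': array([ 1.19744622e-04, -7.85233028e-05,  5.55117055e-04,  6.00560914e-07,
        5.92011736e-04,  6.33167552e-04]), 'joint_efforts': array([-1.92955627e-04, -4.02218843e+01, -2.52270502e+01,  6.94304821e-02,
        3.52084951e-02, -1.35308760e-04]), 'position': array([0.21193345, 0.48006138, 0.23818028]), 'tcp_rot': array([-2.52792554e-04,  2.06415389e-01,  9.78464254e-01, -5.71889740e-04]), 'wrist_force': array([ 0.37092717, -0.03932312, -0.17627843]), 'ft_torque': array([-1.34022775e-02, -3.65363882e-02, -5.74807163e-05]), 'grasp_force': 0.0, 'grip_width': 0.08805845832895923}
scene [[461.03596209   0.         319.37990284]
 [  0.         461.03596209 243.70392932]
 [  0.           0.           1.        ]] -0.11178557230426532 [[ 0.83762798 -0.25350069  0.48385614  0.08696414]
 [-0.54621259 -0.39776029  0.73718285 -0.34406992]
 [ 0.00558239 -0.8817733  -0.47164042  0.53164709]
 [ 0.          0.          0.          1.        ]]
top [[585.7406725    0.         313.51239465]
 [  0.         585.7406725  242.66161758]
 [  0.           0.           1.        ]] -0.019906280553816984 [[-2.22323172e-02 -9.79217857e-01  2.01588971e-01  3.24814548e-01]
 [-9.99742999e-01  2.26697077e-02 -1.39000167e-04  2.77263136e-01]
 [-4.43385159e-03 -2.01540253e-01 -9.79470197e-01  1.10508177e+00]
 [ 0.00000000e+00  0.00000000e+00  0.00000000e+00  1.00000000e+00]]
```

View pics/top0.png

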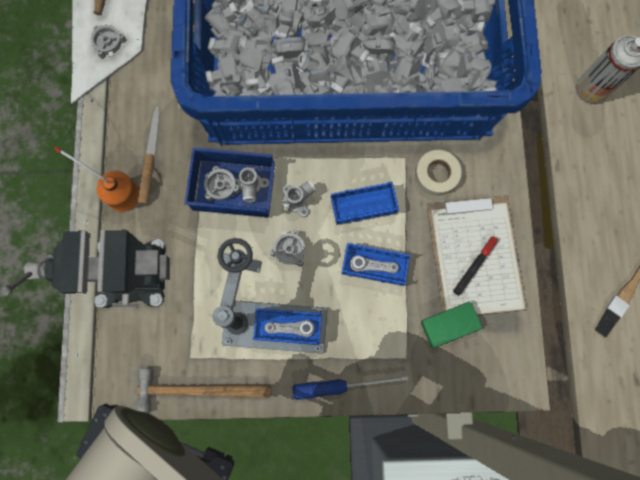

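View pics/scene0.png

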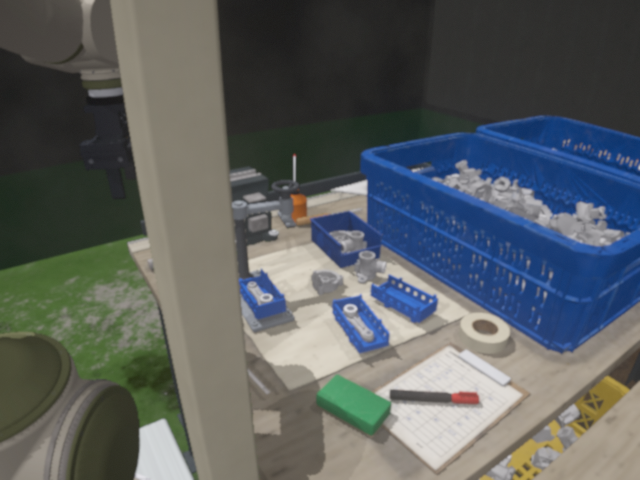

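Top picture: bottom tray about (288,327), post (228,317), wheel (235,254), loaded tray (376,264), and empty tray (365,203). The scene view shows both loose trays with lugs and a low end. I'll zoom in on the top view.

```bash
cat > h.py <<'E'
import numpy as np,cv2
from station import r, optics, job_done
from scipy.spatial.transform import Rotation as R
def proj(c,P):
    P=np.atleast_2d(P);T=np.linalg.inv(c["pose"]);q=P@T[:3,:3].T+T[:3,3]
    s=q[:,:2]/q[:,2:];s=s*(1+c["k1"]*(s**2).sum(1,keepdims=True))
    return s@c["intrinsics"][:2,:2].T+c["intrinsics"][:2,2]
def unproj(c,uv,z):
    uv=np.atleast_2d(np.array(uv,float))
    d=(uv-c["intrinsics"][:2,2])/c["intrinsics"][0,0];s=d.copy()
    for _ in range(10): s=d/(1+c["k1"]*(s**2).sum(1,keepdims=True))
    v=np.c_[s,np.ones(len(s))]@c["pose"][:3,:3].T;o=c["pose"][:3,3]
    return o+v*((z-o[2])/v[:,2])[:,None]
def tool(p,yaw=None):
    "delta in tool axes from now to TCP at p (world)"
    s=r.sense();M=R.from_quat(np.roll(s["tcp_rot"],-1)).as_matrix()
    return M.T@(np.array(p)-s["position"])
E
python3 - <<'E'
import cv2
i=cv2.imread("pics/top0.png")[180:355,205:420]
cv2.imwrite("pics/crop0.png",cv2.resize(i,None,fx=3.4,fy=3.4,interpolation=cv2.INTER_CUBIC))
E
```

```text
(no output)
```

View pics/crop0.png

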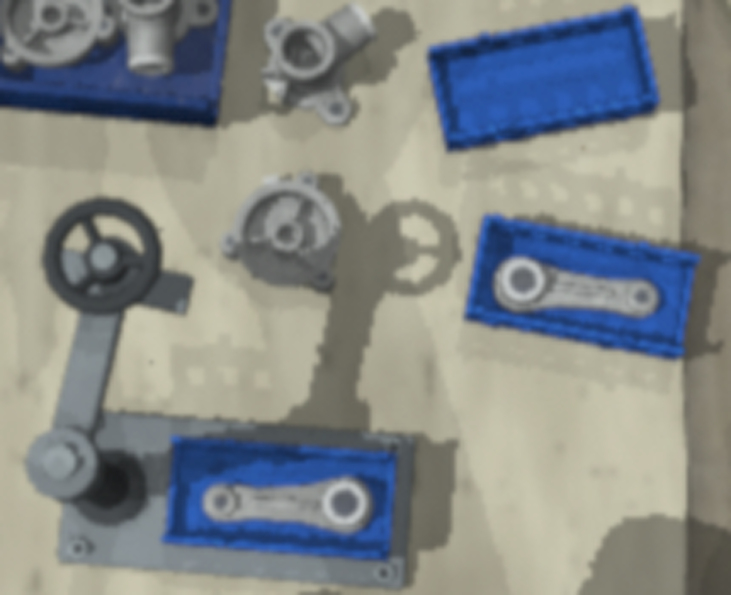

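Run:
```python
from h import *
c=optics.capture("top")
def f(l,z):
    P=unproj(c,np.array(l)/3.4+[205,180],z); return P
for n,l,z in(("loaded",[(487,215),(700,258),(682,357),(467,320)],.041),("empty",[(430,47),(636,8),(658,105),(448,150)],.041),("bottom",[(170,437),(395,450),(390,555),(163,543)],.051)):
    P=f(l,z);d=(P[1]+P[2]-P[0]-P[3])/2;w=(P[3]+P[2]-P[0]-P[1])/2
    print(n,P.mean(0),np.degrees(np.arctan2(d[1],d[0])),np.linalg.norm(d),np.linalg.norm(w))
print("wheel",f([(103,256)],.207),"post",f([(62,462)],.19),"postbase",f([(118,505)],.0))
t=[.40,.12,.30];print(tool(t))
c=optics.capture("wrist");s=r.sense()
M=R.from_quat(np.roll(s["tcp_rot"],-1)).as_matrix();print(M)
print(c["intrinsics"],c["k1"]);print("cam in tool",M.T@(c["pose"][:3,3]-s["position"]));print(M.T@c["pose"][:3,:3])
```

```text
loaded [0.50016247 0.16173955 0.041     ] -102.10027619611454 0.11744255367461125 0.057101037098051914
empty [0.61830443 0.17904179 0.041     ] -79.56593366563547 0.117940016582858 0.05817365055139204
bottom [0.39112345 0.32751739 0.051     ] -94.41703590561548 0.11900832743776198 0.055091110359433294
wheel [[0.49236255 0.39956949 0.207     ]] post [[0.40002128 0.42027043 0.19      ]] postbase [[0.39136753 0.41889829 0.        ]]
[-0.31746304 -0.25354235 -0.06151602]
[[-9.14800286e-01  4.03906269e-01 -4.03078695e-04]
 [ 4.03906441e-01  9.14800145e-01 -5.31265718e-04]
 [ 1.54154894e-04 -6.48808111e-04 -9.99999778e-01]]
[[344.67227328   0.         323.28733316]
 [  0.         344.67227328 236.15388196]
 [  0.           0.           1.        ]] -0.04150654841295816
cam in tool [ 0.07457875  0.00017638 -0.14623418]
[[-1.27177033e-03 -9.57201270e-01 -2.89420303e-01]
 [ 9.99999188e-01 -1.24126646e-03 -2.88948170e-04]
 [-8.26661601e-05 -2.89420435e-01  9.57202071e-01]]
```

The measured sizes match the given ones: trays about 118x57 mm, post to wheel 94.6 mm, post to bottom tray 93 mm. Next I move over the loose trays for a wrist look to see which end is the drain.

```bash
python3 -c "
from h import *
print(tool([.55,.19,.29]))"
echo '{"offsets":[[0,0,-0.03,0,0,0],[-0.041,-0.005,0,0,0,0],[-0.041,-0.005,0,0,0,0],[-0.041,-0.005,0,0,0,0],[-0.041,-0.01,0,0,0,0],[-0.041,-0.01,0,0,0,0],[-0.041,-0.02,0,0,0,0],[-0.041,-0.02,0,0,0,0],[-0.041,-0.02,0,0,0,0],[-0.041,-0.02,0,0,0,0]]}' > rows.txt && python3 jog.py rows.txt
echo '{"offsets":[[0,0,0,0,0,0.125],[0,0,0,0,0,0.125],[0,0,0,0,0,0.125],[0,0,0,0,0,0.125],[0,0,0,0,0,0.125],[0,0,0,0,0,0.125],[0,0,0,0,0,0.125],[0,0,0,0,0,0.125],[0,0,0,0,0,0.125],[0,0,0,0,0,0.125]]}' > rows.txt && python3 jog.py rows.txt
python3 -c "
from h import *
c=optics.capture('wrist');cv2.imwrite('pics/w1.png',c['img'][:,:,::-1]);s=r.sense();print(s['position'],s['qpos'],s['wrist_force'])
np.savez('w1',**c)"
```

```text
[-0.42639976 -0.12895995 -0.05155771]
t: 1.03
position: [0.4931, 0.2369, 0.2687]
tcp_rot: [-0.0, 0.206, 0.978, -0.0]
wrist_force: [0.2, -0.1, 0.8]
grip_width: 0.0879
grasp_force: 0.0
t: 1.87
position: [0.4921, 0.2387, 0.2685]
tcp_rot: [-0.0, 0.742, 0.67, -0.0]
wrist_force: [-0.3, 0.4, 0.9]
grip_width: 0.088
grasp_force: 0.0
[0.49209527 0.23872123 0.26853288] [2.37390771e-01 3.42499210e-01 1.37916842e+00 6.15565311e-06
 1.42028893e+00 3.46205914e-01] [ 0.30109294 -0.12107527  0.62382593]
```

View pics/w1.png

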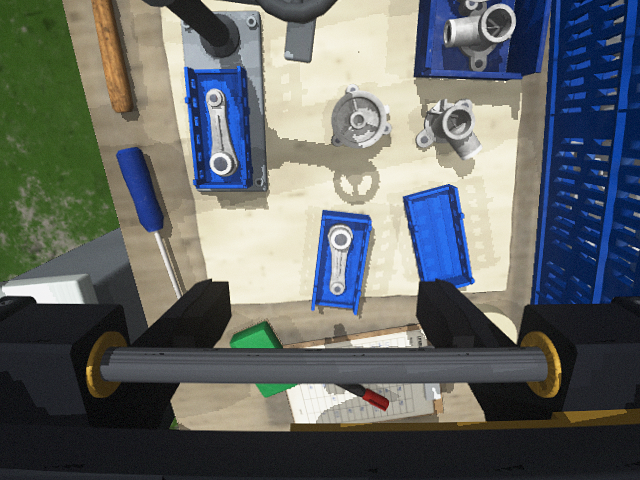

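The wrist picture shows the bottom tray at (217,128), loaded tray at (342,262), and empty tray at (438,236). I'll fit a tray silhouette model in all three cameras, trying both drain directions.

```bash
cat > fit.py <<'E'
from h import *
from scipy.optimize import minimize
def box(x0,x1,y0,y1,z0,z1): return np.array([[x,y,z] for x in(x0,x1) for y in(y0,y1) for z in(z0,z1)])/1000.
B=[box(-60,60,-28,-24,6,38),box(-60,60,24,28,6,38),box(-60,-56,-28,28,6,38),box(56,60,-28,28,6,22),box(-60,60,-28,28,6,13)]
for x in(-48,16): B+=[box(x,x+8,-28,28,3,6),box(x,x+8,-22.3,22.3,0,6)]
for x in(-55.5,25.5):
    for a,b in((-28,-24),(24,28)): B.append(box(x,x+6,a,b,38,44))
S=4
def place(p,z,P): 
    ca,sa=np.cos(p[2]),np.sin(p[2]);return P@np.array([[ca,sa,0],[-sa,ca,0],[0,0,1]])+[p[0],p[1],z]
def sil(c,p,z,roi):
    x0,y0,x1,y1=roi;m=np.zeros(((y1-y0)*S,(x1-x0)*S),np.uint8)
    for b in B:
        uv=(proj(c,place(p,z,b))-[x0,y0]+.5)*S-.5
        cv2.fillConvexPoly(m,cv2.convexHull(np.round(uv*16).astype(np.int32)),255,shift=4)
    return cv2.resize(m,(x1-x0,y1-y0),interpolation=cv2.INTER_AREA)/255.
def mask(c,p,z):
    uv=proj(c,place(p,z,box(-75,75,-42,42,0,50)));x0,y0=np.floor(uv.min(0)).astype(int);x1,y1=np.ceil(uv.max(0)).astype(int)
    x0,y0,x1,y1=max(x0,0),max(y0,0),min(x1,640),min(y1,480)
    i=c["img"][y0:y1,x0:x1].astype(float);m=((i[...,2]-i[...,0]>35)&(i[...,2]>1.6*i[...,0])).astype(np.uint8)
    n,l,st,_=cv2.connectedComponentsWithStats(m);k=1+np.argmax(st[1:,4])
    cs,_=cv2.findContours((l==k).astype(np.uint8),cv2.RETR_EXTERNAL,cv2.CHAIN_APPROX_NONE)
    o=np.zeros(m.shape,np.uint8);cv2.drawContours(o,cs,-1,1,-1)
    return o.astype(float),(x0,y0,x1,y1)
def fit(cams,p0,z):
    M=[mask(c,p0,z) for c in cams]
    f=lambda d:sum(np.abs(sil(c,p0+np.array([d[0],d[1],d[2]*10])/1000,z,ro)-m).sum()/m.sum() for c,(m,ro) in zip(cams,M))/len(cams)
    q=minimize(f,[0,0,0],method="Nelder-Mead",options=dict(initial_simplex=[[0,0,0],[5,0,0],[0,5,0],[0,0,5]],xatol=.03,fatol=1e-5))
    return p0+np.array([q.x[0],q.x[1],q.x[2]*10])/1000,q.fun
def report(sets,items):
    for n,x,y,a,z in items:
        for k in(0,180):
            for nm,cs in sets:
                p,e=fit(cs,np.array([x,y,np.radians(a+k)]),z);print(n,k,nm,p[:2].round(4),np.degrees(p[2]).round(2),round(e,4))
E
python3 - <<'E'
from fit import *
w=optics.capture("wrist");t=optics.capture("top");s=optics.capture("scene")
report([("wrist",[w]),("top",[t]),("scene",[s])],[("loaded",.5,.162,-102,.003),("empty",.618,.179,-79.6,.003)])
report([("wrist",[w]),("top",[t])],[("bottom",.391,.3275,85.6,.013)])
E
```

```text
loaded 0 wrist [0.5035 0.1603] -102.48 0.0269
loaded 0 top [0.5158 0.1724] -95.67 5.3179
loaded 0 scene [0.5064 0.1655] -104.67 0.1296
loaded 180 wrist [0.5035 0.1603] 77.54 0.0809
loaded 180 top [0.506  0.1662] 79.64 5.4178
loaded 180 scene [0.5078 0.1674] 75.84 0.1408
empty 0 wrist [0.6229 0.1765] -80.34 0.0907Traceback (most recent call last):
  File "<stdin>", line 3, in <module>
  File "fit.py", line 34, in report
    p,e=fit(cs,np.array([x,y,np.radians(a+k)]),z);print(n,k,nm,p[:2].round(4),np.degrees(p[2]).round(2),round(e,4))
        ~~~^^^^^^^^^^^^^^^^^^^^^^^^^^^^^^^^^^^^^^
  File "fit.py", line 26, in fit
    M=[mask(c,p0,z) for c in cams]
       ~~~~^^^^^^^^
  File "fit.py", line 21, in mask
    n,l,st,_=cv2.connectedComponentsWithStats(m);k=1+np.argmax(st[1:,4])
                                                     ~~~~~~~~~^^^^^^^^^^
    return _wrapfunc(a, 'argmax', axis=axis, out=out, **kwds)
    return bound(*args, **kwds)
ValueError: attempt to get argmax of an empty sequence
```

Run:
```python
from fit import *
w=optics.capture("wrist");t=optics.capture("top");s=optics.capture("scene")
t["img"]=cv2.imread("pics/top0.png")[:,:,::-1];s["img"]=cv2.imread("pics/scene0.png")[:,:,::-1]
report([("wrist",[w]),("top",[t]),("scene",[s])],[("loaded",.5,.162,-102,.003),("empty",.618,.179,-79.6,.003)])
report([("wrist",[w]),("top",[t])],[("bottom",.391,.3275,85.6,.013)])
```

```text
loaded 0 wrist [0.5035 0.1606] -102.34 0.0267
loaded 0 top [0.5037 0.162 ] -102.13 0.0613
loaded 0 scene [0.5062 0.1656] -105.12 0.1275
loaded 180 wrist [0.5035 0.1603] 77.59 0.08
loaded 180 top [0.5037 0.1625] 77.87 0.0734
loaded 180 scene [0.5075 0.167 ] 75.35 0.1386
empty 0 wrist [0.623  0.1767] -80.1 0.1004
empty 0 top [0.6226 0.1777] -79.62 0.0793
empty 0 scene [0.625  0.1812] -83.69 0.2178
empty 180 wrist [0.6229 0.1771] 100.4 0.1196
empty 180 top [0.6222 0.1789] 99.93 0.0887
empty 180 scene [0.6254 0.1816] 96.25 0.1575
bottom 0 wrist [0.3918 0.3274] 84.11 0.0352
bottom 0 top [0.3915 0.3282] 84.34 0.0255
bottom 180 wrist [0.3913 0.3248] 263.88 0.0515
bottom 180 top [0.3913 0.3276] 264.36 0.0321
```

Run:
```python
import cv2,numpy as np
a=cv2.resize(cv2.imread("pics/w1.png")[175:300,390:490],(400,500),interpolation=cv2.INTER_CUBIC)
b=cv2.resize(cv2.imread("pics/scene0.png")[260:360,320:440],(400,333),interpolation=cv2.INTER_CUBIC)
b=np.vstack([b,np.zeros((167,400,3),np.uint8)])
cv2.imwrite("pics/m1.png",np.hstack([a,b]))
```

```text
(no output)
```

View pics/m1.png

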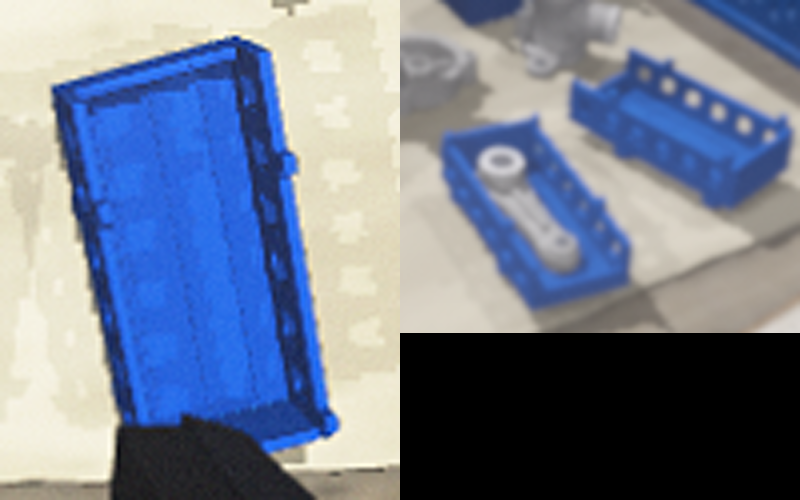

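The crop shows the empty tray's low drain end at the top left (+y), with the full-height end and corner lugs at −y, so its yaw is about 100°. The loaded tray's drain points to −102°. Neither tray needs a half turn. I flip the tool so the camera stays clear of the post, then measure each tray from the same relative pose so camera bias cancels.

```bash
for k in 1 2; do echo '{"offsets":[[0,0,0,0,0,-0.125],[0,0,0,0,0,-0.125],[0,0,0,0,0,-0.125],[0,0,0,0,0,-0.125],[0,0,0,0,0,-0.125],[0,0,0,0,0,-0.125],[0,0,0,0,0,-0.125],[0,0,0,0,0,-0.125],[0,0,0,0,0,-0.125],[0,0,0,0,0,-0.125]]}' > rows.txt && python3 jog.py rows.txt >/dev/null; done; echo '{"offsets":[[0,0,0,0,0,-0.125],[0,0,0,0,0,-0.125],[0,0,0,0,0,-0.125],[0,0,0,0,0,-0.125],[0,0,0,0,0,-0.035],[0,0,0,0,0,0]]}' > rows.txt && python3 jog.py rows.txt
cat > look.py <<'E'
from fit import *
import sys
def look(n,x,y,a,z):
    c=optics.capture("wrist");s=r.sense();p,e=fit([c],np.array([x,y,np.radians(a)]),z)
    M=R.from_quat(np.roll(s["tcp_rot"],-1)).as_matrix()
    print(n,p[:2].round(4),np.degrees(p[2]).round(2),round(e,4),"TCP",s["position"].round(4),"yaw",np.degrees(np.arctan2(M[1,0],M[0,0])).round(2),"tilt",(M[:2,2]*1000).round(1),"q6",s["qpos"][5].round(2),"rel",(M.T@(np.r_[p[:2],z]-s["position"])).round(4))
E
python3 - <<'E'
from look import *
look("loaded",.5036,.161,-102.3,.003)
look("empty",.6226,.177,100.2,.003)
c=optics.capture("wrist");t=optics.capture("top");print(unproj(t,[[350,140]],0),unproj(t,[[350,103]],.2),unproj(t,[[350,103]],.1))
cv2.imwrite('pics/w2.png',c['img'][:,:,::-1])
print("to bottom hover",tool([.3917+.0079,.3277+.0776,.2785]), "then grasp loaded",tool([.5036,.161,.013]))
E
```

```text
t: 4.38
position: [0.4921, 0.2388, 0.2687]
tcp_rot: [-0.0, -0.633, 0.774, -0.0]
wrist_force: [0.2, 0.7, -1.3]
grip_width: 0.0881
grasp_force: 0.0
loaded [0.5038 0.1612] -102.27 0.0174 TCP [0.4921 0.2387 0.2687] yaw -101.55 tilt [0. 0.] q6 -2.7 rel [ 0.0737 -0.0269  0.2657]
empty [0.6227 0.1777] 99.62 0.0423 TCP [0.4921 0.2387 0.2687] yaw -101.59 tilt [-0. -0.] q6 -2.7 rel [ 0.0335 -0.1401  0.2657]
[[0.76004601 0.19952455 0.        ]] [[0.74641258 0.21129494 0.2       ]] [[0.79299379 0.2040063  0.1       ]]
to bottom hover [-0.14456235  0.12411148 -0.00980061] then grasp loaded [ 0.07385451 -0.02685249  0.25570399]
```

```bash
echo '{"offsets":[[-0.029,0.025,-0.002,0,0,0],[-0.029,0.025,-0.002,0,0,0],[-0.029,0.025,-0.002,0,0,0],[-0.029,0.025,-0.002,0,0,0],[-0.029,0.024,-0.002,0,0,0],[0,0,0,0,0,-0.1],[0,0,0,0,0,0]]}' > rows.txt && python3 jog.py rows.txt | sed -n 2p
python3 - <<'E'
from look import *
look("bottom",.3917,.3277,84.2,.013)
c=optics.capture("wrist");cv2.imwrite('pics/w3.png',c['img'][:,:,::-1])
print(tool([.5038-.0,.1612,.28]))
E
```

```text
position: [0.3986, 0.407, 0.2786]
bottom [0.3918 0.3275] 84.1 0.0125 TCP [0.3994 0.4059 0.2786] yaw -95.84 tilt [-0.  -0.4] q6 -2.45 rel [ 0.0787 -0.0004  0.2656]
[ 0.23195229 -0.12880182 -0.00134949]
```

View pics/w3.png

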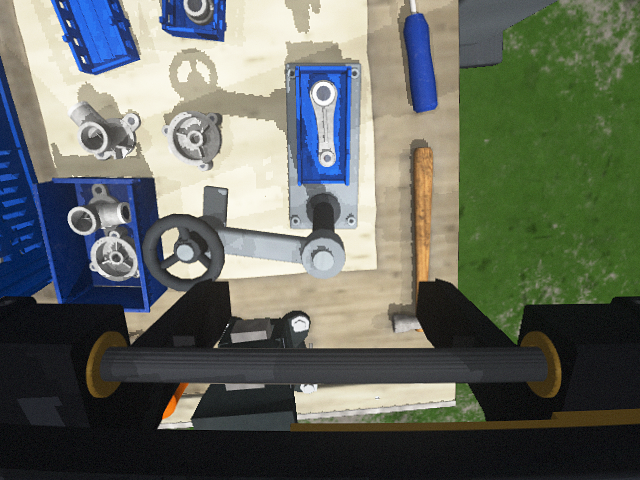

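The wrist view shows the post top at (322,255) and the wheel at (185,252). The bottom tray fit agrees at (0.3918, 0.3275), 84.1°. Next is the grasp of the loaded tray.

```bash
echo '{"offsets":[[0.0332,-0.0184,0,0,0,0],[0.0332,-0.0184,0,0,0,0],[0.0332,-0.0184,0,0,0,0],[0.0332,-0.0184,0,0,0,0],[0.0332,-0.0184,0,0,0,0],[0.0332,-0.0184,0,0,0,0],[0.033,-0.0184,0,0,0,0],[0,0,0,0,0,0.112],[0,0,0,0,0,0]]}' > rows.txt && python3 jog.py rows.txt | sed -n 2p
python3 - <<'E'
from h import *
c=np.load("w1.npz") 
import fit
s=r.sense();M=R.from_quat(np.roll(s["tcp_rot"],-1)).as_matrix();print(np.degrees(np.arctan2(M[1,0],M[0,0])),tool([.5038,.1612,.013]))
E
```

```text
position: [0.5024, 0.1774, 0.2782]
-104.36691204184405 [ 0.01150542 -0.00382689  0.26543331]
```

```bash
echo '{"offsets":[[0,0,0,0,0,0],[0,0,0,0,0,0]]}' > rows.txt && python3 jog.py rows.txt | sed -n 2p
cat > d.py <<'E'
import sys
from h import *
s=r.sense();M=R.from_quat(np.roll(s["tcp_rot"],-1)).as_matrix();y=np.degrees(np.arctan2(M[1,0],M[0,0]))
a=[float(v) for v in sys.argv[1:]]
print("pos",s["position"].round(4),"yaw",y.round(2),"delta",tool(a[:3]).round(4),"rz",-np.radians((a[3]-y+180)%360-180).round(4),"tilt",(M[:2,2]*1000).round(1),"t",round(s["t"],2),"F",s["wrist_force"].round(1),"T",s["ft_torque"].round(2),"grip",s["grip_width"],s["grasp_force"])
E
python3 d.py .5038 .1612 .013 -102.27
```

```text
position: [0.5016, 0.1795, 0.2784]
pos [0.5016 0.1795 0.2784] yaw -103.68 delta [ 0.0135 -0.0049  0.2657] rz -0.0247 tilt [  2.4 -15.3] t 6.18 F [ 0.1 -0.4 -0. ] T [ 0.11  0.12 -0.03] grip 0.08790783016201885 0.0
```

```bash
cat > d.py <<'E'
import sys
from h import *
s=r.sense();M=R.from_quat(np.roll(s["tcp_rot"],-1)).as_matrix();y=np.degrees(np.arctan2(M[1,0],M[0,0]))
a=[float(v) for v in sys.argv[1:]]
w=np.radians(a[3]);c,n=np.cos(w),np.sin(w);G=np.array([[c,n,0],[n,-c,0],[0,0,-1]])
print("pos",s["position"].round(4),"yaw",y.round(2),"delta",tool(a[:3]).round(4),"rot",R.from_matrix(M.T@G).as_rotvec().round(4),"t",round(s["t"],2),"F",s["wrist_force"].round(1),"T",s["ft_torque"].round(2),"grip",s["grip_width"].round(4),s["grasp_force"].round(1),"q6",s["qpos"][5].round(2))
E
echo '{"offsets":[[0,0,0,0,0,0],[0,0,0,0,0,0]]}' > rows.txt && python3 jog.py rows.txt | sed -n 2p;python3 d.py .5038 .1612 .013 -102.27
```

```text
position: [0.5015, 0.18, 0.2785]Traceback (most recent call last):
  File "d.py", line 6, in <module>
    print("pos",s["position"].round(4),"yaw",y.round(2),"delta",tool(a[:3]).round(4),"rot",R.from_matrix(M.T@G).as_rotvec().round(4),"t",round(s["t"],2),"F",s["wrist_force"].round(1),"T",s["ft_torque"].round(2),"grip",s["grip_width"].round(4),s["grasp_force"].round(1),"q6",s["qpos"][5].round(2))
                                                                                                                                                                                                                          ^^^^^^^^^^^^^^^^^^^^^
AttributeError: 'float' object has no attribute 'round'
```

```bash
sed -i 's/s\["grip_width"\].round(4),s\["grasp_force"\].round(1)/round(float(s["grip_width"]),4),round(float(s["grasp_force"]),1)/' d.py
python3 d.py .5038 .1612 .013 -102.27
```

```text
pos [0.5015 0.18   0.2785] yaw -103.69 delta [ 0.0139 -0.005   0.2657] rot [-0.0058 -0.0144 -0.0247] t 6.35 F [-0.2  0.8  1.1] T [0.04 0.12 0.02] grip 0.0883 0.0 q6 -2.77
```

```bash
echo '{"offsets":[[0.014,-0.005,0,-0.0058,-0.0144,-0.0247],[0,0,0.03,0,0,0],[0,0,0.03,0,0,0],[0,0,0.03,0,0,0],[0,0,0.03,0,0,0],[0,0,0,0,0,0],[0,0,0,0,0,0]]}' > rows.txt && python3 jog.py rows.txt | sed -n 2p;python3 d.py .5038 .1612 .013 -102.27
```

```text
position: [0.5029, 0.1651, 0.1586]
pos [0.5029 0.1651 0.1586] yaw -102.31 delta [ 0.0035 -0.002   0.1456] rot [ 0.0019 -0.0006 -0.0007] t 6.93 F [ 0.1 -0.   1.7] T [ 0.08  0.03 -0.03] grip 0.088 0.0 q6 -2.83
```

```bash
echo '{"offsets":[[0.0035,-0.002,0.03,0.0019,0,0],[0,0,0.03,0,0,0],[0,0,0.03,0,0,0],[0,0,0.03,0,0,0],[0,0,0.015,0,0,0],[0,0,0.0106,0,0,0],[0,0,0,0,0,0],[0,0,0,0,0,0]]}' > rows.txt && python3 jog.py rows.txt | sed -n 2p;python3 d.py .5038 .1612 .013 -102.27
```

```text
position: [0.5058, 0.1612, 0.0146]
pos [0.5058 0.1612 0.0146] yaw -102.34 delta [0.0004 0.002  0.0015] rot [-0.0041  0.0007 -0.0013] t 7.6 F [1.1 0.  0.7] T [0.17 0.08 0.01] grip 0.0882 0.0 q6 -2.84
```

```bash
echo '{"offsets":[[0.0004,0.002,0.0015,-0.0041,0.0007,-0.0013],[0,0,0,0,0,0],[0,0,0,0,0,0]]}' > rows.txt && python3 jog.py rows.txt | sed -n 2p;python3 d.py .5038 .1612 .013 -102.27;echo '{"offsets":[[0,0,0,0,0,0],[0,0,0,0,0,0],[0,0,0,0,0,0],[0,0,0,0,0,0],[0,0,0,0,0,0],[0,0,0,0,0,0],[0,0,0,0,0,0],[0,0,0,0,0,0]]}' > rows.txt && python3 jog.py rows.txt 0.05 30; python3 d.py .5038 .1612 .013 -102.27
```

```text
position: [0.5031, 0.1611, 0.0125]
pos [0.5031 0.1611 0.0125] yaw -102.28 delta [-0.0003 -0.0006 -0.0005] rot [ 0.0007 -0.0003 -0.0001] t 7.85 F [ 0.2 -0.5  0.5] T [0.05 0.09 0.02] grip 0.088 0.0 q6 -2.84
t: 8.52
position: [0.5027, 0.161, 0.0115]
tcp_rot: [-0.001, -0.627, 0.779, 0.001]
wrist_force: [0.5, 0.2, 0.3]
grip_width: 0.0555
grasp_force: 30.0
pos [0.5027 0.161  0.0115] yaw -102.29 delta [-0.0004 -0.001  -0.0015] rot [ 0.0021 -0.0007 -0.0003] t 8.52 F [0.5 0.2 0.3] T [ 0.05  0.01 -0.03] grip 0.0555 30.0 q6 -2.84
```

```bash
echo '{"offsets":[[0,0,-0.015,0,0,0],[0,0,-0.03,0,0,0],[0,0,-0.03,0,0,0],[0,0,-0.03,0,0,0],[0,0,-0.03,0,0,0],[0,0,-0.02,0,0,0],[0,0,0,0,0,-0.056],[0,0,0,0,0,-0.056],[0,0,0,0,0,0]]}' > rows.txt && python3 jog.py rows.txt | sed -n 2,7p;python3 d.py .3893 .3036 .165 -95.9
```

```text
position: [0.5003, 0.1778, 0.1659]
tcp_rot: [-0.007, -0.662, 0.749, -0.007]
wrist_force: [-0.5, 0.3, -3.2]
grip_width: 0.0557
grasp_force: 30.0
pos [0.5003 0.1778 0.1659] yaw -97.05 delta [-0.1112  0.1256 -0.0016] rot [-0.002  -0.0201 -0.0201] t 9.27 F [-0.5  0.3 -3.2] T [0.09 0.13 0.04] grip 0.0557 30.0 q6 -2.88
```

```bash
echo '{"offsets":[[-0.022,0.025,0,0,0,0],[-0.022,0.025,0,0,0,0],[-0.022,0.025,0,0,0,0],[-0.022,0.025,0,0,0,0],[-0.022,0.025,0,0,0,0],[0,0,0,-0.002,-0.02,-0.02],[0,0,0,0,0,0],[0,0,0,0,0,0]]}' > rows.txt && python3 jog.py rows.txt | sed -n 2,7p;python3 d.py .3893 .3036 .165 -95.9
```

```text
position: [0.3908, 0.3008, 0.1633]
tcp_rot: [-0.0, -0.668, 0.744, -0.0]
wrist_force: [-0.3, -0.7, -2.2]
grip_width: 0.0557
grasp_force: 30.0
pos [0.3908 0.3008 0.1633] yaw -96.11 delta [-0.0026  0.0018 -0.0017] rot [-0.0002 -0.0008 -0.0036] t 9.93 F [-0.3 -0.7 -2.2] T [0.05 0.11 0.03] grip 0.0557 30.0 q6 -2.62
```

```bash
echo '{"offsets":[[-0.0026,0.0018,0,0,-0.0008,-0.0036],[0,0,0.03,0,0,0],[0,0,0.03,0,0,0],[0,0,0.03,0,0,0],[0,0,0,0,0,0],[0,0,0,0,0,0],[0,0,0,0,0,0]]}' > rows.txt && python3 jog.py rows.txt | sed -n 2,7p;python3 d.py .3893 .3036 .0565 -95.9
```

```text
position: [0.3904, 0.3043, 0.0751]
tcp_rot: [0.002, -0.67, 0.743, -0.0]
wrist_force: [-0.3, 0.5, -1.4]
grip_width: 0.0559
grasp_force: 30.0
pos [0.3904 0.3043 0.0751] yaw -95.89 delta [0.0008 0.0011 0.0186] rot [-0.0025  0.0018  0.0001] t 10.52 F [-0.3  0.5 -1.4] T [ 0.09  0.05 -0.  ] grip 0.0559 30.0 q6 -2.61
```

```bash
echo '{"offsets":[[0.0008,0.0011,0.008,-0.0025,0.0018,0],[0,0,0,0,0,0],[0,0,0,0,0,0],[0,0,0,0,0,0]]}' > rows.txt && python3 jog.py rows.txt | sed -n 2,4p;python3 d.py .3893 .3036 .0565 -95.9;python3 - <<'E'
from h import *
c=optics.capture("wrist");cv2.imwrite('pics/w4.png',c['img'][:,:,::-1])
c=optics.capture("scene");cv2.imwrite('pics/w4s.png',cv2.resize(c['img'][230:350,200:360,::-1],None,fx=4,fy=4))
E
```

```text
position: [0.3883, 0.3036, 0.0661]
tcp_rot: [-0.001, -0.67, 0.742, 0.0]
wrist_force: [0.6, 0.6, -2.4]
pos [0.3883 0.3036 0.0661] yaw -95.84 delta [-0.0001 -0.001   0.0096] rot [ 0.001  -0.0006  0.001 ] t 10.85 F [ 0.6  0.6 -2.4] T [0.07 0.1  0.02] grip 0.0558 30.0 q6 -2.61
```

View pics/w4.png

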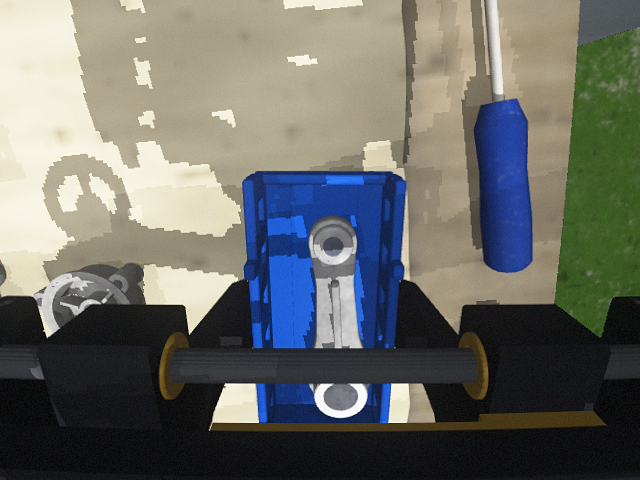

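The picture shows the loaded tray held with the casting in place and its low end facing away at row 180. I lower it onto the bottom tray.

```bash
echo '{"offsets":[[0,-0.0008,0.003,0.001,0,0.001],[0,0,0.003,0,0,0],[0,0,0,0,0,0],[0,0,0,0,0,0]]}' > rows.txt && python3 jog.py rows.txt | sed -n 2,4p;python3 d.py .3893 .3036 .0565 -95.9;echo '{"offsets":[[0,0,0.002,0,0,0],[0,0,0.002,0,0,0],[0,0,0,0,0,0],[0,0,0,0,0,0]]}' > rows.txt && python3 jog.py rows.txt | sed -n 2,4p;python3 d.py .3893 .3036 .0565 -95.9
```

```text
position: [0.3888, 0.3033, 0.0593]
tcp_rot: [-0.001, -0.67, 0.743, 0.0]
wrist_force: [-0.4, 0.3, -1.8]
pos [0.3888 0.3033 0.0593] yaw -95.9 delta [-0.0003 -0.0005  0.0028] rot [ 0.0013 -0.0013 -0.    ] t 11.28 F [-0.4  0.3 -1.8] T [ 0.14  0.11 -0.  ] grip 0.0555 30.0 q6 -2.61
position: [0.389, 0.3035, 0.0563]
tcp_rot: [-0.0, -0.67, 0.743, -0.0]
wrist_force: [-3.7, -2.2, 6.9]
pos [0.389  0.3035 0.0563] yaw -95.9 delta [-0.0002 -0.0002 -0.0002] rot [ 0.0004 -0.0008  0.    ] t 11.62 F [-3.7 -2.2  6.9] T [-0.17  0.69  0.07] grip 0.0558 30.0 q6 -2.61
```

```bash
echo '{"offsets":[[0,0,0,0,0,0],[0,0,0,0,0,0],[0,0,0,0,0,0],[0,0,0,0,0,0],[0,0,0,0,0,0]]}' > rows.txt && python3 jog.py rows.txt 0.088 | sed -n 5,7p; echo '{"offsets":[[0,0,-0.02,0,0,0],[0,0,-0.035,0,0,0],[0,0,-0.035,0,0,0],[0,0,-0.035,0,0,0],[0,0,-0.035,0,0,0],[0,0,-0.035,0,0,0],[-0.026,0,-0.025,0,0,0],[-0.026,0,-0.025,0,0,0],[-0.026,0,0,0,0,0],[0,0,0,0,0,0]]}' > rows.txt && python3 jog.py rows.txt | sed -n 2,5p
python3 - <<'E'
from look import *
look("loaded",.3893,.3036,-95.9,.048)
look("bottomcheck",.3893,.3036,-95.9,.054)
c=optics.capture("wrist");cv2.imwrite('pics/w5.png',c['img'][:,:,::-1])
E
```

```text
grip_width: 0.0866
grasp_force: 0.0
position: [0.3972, 0.3842, 0.3012]
tcp_rot: [0.001, -0.671, 0.742, 0.0]
wrist_force: [0.7, 0.5, -0.3]
grip_width: 0.088
loaded [0.3894 0.3048] -96.07 0.092 TCP [0.3969 0.3825 0.3001] yaw -95.78 tilt [-1.  -0.9] q6 -2.49 rel [ 0.0778 -0.0005  0.2522]
bottomcheck [0.3894 0.3058] -96.27 0.0925 TCP [0.3969 0.3814 0.2998] yaw -95.84 tilt [-1.8 -1.6] q6 -2.49 rel [ 0.0756 -0.0006  0.2459]
```

Run:
```python
from h import *
s=r.sense();w=optics.capture("wrist");t=optics.capture("top")
M=np.eye(4);M[:3,:3]=R.from_quat(np.roll(s["tcp_rot"],-1)).as_matrix();M[:3,3]=s["position"]
rel=np.linalg.inv(M)@w["pose"]
a=np.radians(-95.84);c,n=np.cos(a),np.sin(a);G=np.eye(4);G[:3,:3]=[[c,n,0],[n,-c,0],[0,0,-1]];G[:3,3]=[.3994,.4059,.2786]
w["pose"]=G@rel
for nm,a,b in(("post",(322,255),(62/3.4+205,462/3.4+180)),("wheel",(185,252),(103/3.4+205,256/3.4+180))):
    for z in(.16,.18,.2,.207,.22): print(nm,z,unproj(w,[a],z)[0,:2].round(4),unproj(t,[b],z)[0,:2].round(4))
```

```text
post 0.16 [0.4031 0.4273] [0.4025 0.425 ]
post 0.18 [0.4022 0.42  ] [0.4008 0.4218]
post 0.2 [0.4014 0.4128] [0.3992 0.4187]
post 0.207 [0.4011 0.4103] [0.3986 0.4176]
post 0.22 [0.4006 0.4056] [0.3976 0.4156]
wheel 0.16 [0.5146 0.4132] [0.5011 0.406 ]
wheel 0.18 [0.5053 0.407 ] [0.4974 0.4032]
wheel 0.2 [0.4961 0.4008] [0.4937 0.4005]
wheel 0.207 [0.4929 0.3987] [0.4924 0.3996]
wheel 0.22 [0.4869 0.3946] [0.4899 0.3978]
```

```bash
for k in 1 2; do echo '{"offsets":[[0,0,0,0,0,0.125],[0,0,0,0,0,0.125],[0,0,0,0,0,0.125],[0,0,0,0,0,0.125],[0,0,0,0,0,0.125],[0,0,0,0,0,0.125],[0,0,0,0,0,0.125],[0,0,0,0,0,0.125],[0,0,0,0,0,0.125],[0,0,0,0,0,0.125]]}' > rows.txt && python3 jog.py rows.txt >/dev/null; done; echo '{"offsets":[[0,0,0,0,0,0.125],[0,0,0,0,0,0.125],[0,0,0,0,0,0.12],[0,0,0,0,0,0],[0,0,0,0,0,0]]}' > rows.txt && python3 jog.py rows.txt|sed -n 1,2p; python3 d.py .6357 .1008 .2685 99.6
```

```text
t: 15.2
position: [0.3972, 0.3806, 0.3005]
pos [0.3972 0.3806 0.3005] yaw 99.82 delta [-0.3164  0.1873  0.032 ] rot [-0.0012  0.0009  0.0039] t 15.2 F [0.5 0.1 0.4] T [-0.11  0.07  0.05] grip 0.0881 0.0 q6 0.38
```

```bash
echo '{"offsets":[[-0.0316,0.0187,0.003,0,0,0],[-0.0316,0.0187,0.003,0,0,0],[-0.0316,0.0187,0.003,0,0,0],[-0.0316,0.0187,0.003,0,0,0],[-0.0316,0.0187,0.003,0,0,0],[-0.0316,0.0187,0.003,0,0,0],[-0.0316,0.0187,0.003,0,0,0],[-0.0316,0.0187,0.003,0,0,0],[-0.0316,0.0187,0.003,0,0,0],[-0.0316,0.0187,0.003,0,0,0]]}' > rows.txt && python3 jog.py rows.txt|sed -n 1,2p; echo '{"offsets":[[0,0,0,0,0,0],[0,0,0,0,0,0]]}' > rows.txt && python3 jog.py rows.txt|sed -n 1,2p;python3 - <<'E'
from look import *
look("empty",.6227,.1777,99.6,.003);look("empty180",.6227,.1777,279.6,.003)
c=optics.capture("wrist");cv2.imwrite('pics/w6.png',c['img'][:,:,::-1])
E
python3 d.py .6227 .1777 .017 99.6
```

```text
t: 16.03
position: [0.6353, 0.0991, 0.2704]
t: 16.2
position: [0.6349, 0.0993, 0.2695]
empty [0.6225 0.1779] 99.79 0.0277 TCP [0.6344 0.1006 0.2702] yaw 99.75 tilt [-1.7 -0.6] q6 -0.19 rel [0.0782 0.0018 0.2671]
empty180 [0.6229 0.1754] 279.83 0.0263 TCP [0.6341 0.1014 0.2706] yaw 99.79 tilt [-1.1 -0.6] q6 -0.19 rel [0.0749 0.0018 0.2676]
pos [0.634  0.1019 0.2709] yaw 99.8 delta [0.0768 0.002  0.2539] rot [-0.0007  0.0006  0.0035] t 16.35 F [-0.2 -0.2 -0.5] T [-0.03  0.04 -0.05] grip 0.088 0.0 q6 -0.19
```

Run:
```python
from fit import *
c=optics.capture("wrist");p=(.6225,.1779,np.radians(99.79));m,ro=mask(c,p,.003);x0,y0,x1,y1=ro
i=c["img"][y0:y1,x0:x1,::-1]
out=[]
for P in(None,p,(.6229,.1754,np.radians(279.83))):
    j=cv2.resize(i,None,fx=3,fy=3,interpolation=cv2.INTER_CUBIC)
    if P is not None:
        q=(sil(c,P,.003,ro)*255).astype(np.uint8);q=cv2.resize(q,None,fx=3,fy=3)
        cs,_=cv2.findContours((q>127).astype(np.uint8),0,1);cv2.drawContours(j,cs,-1,(0,0,255),1)
    out.append(j)
o=np.hstack(out);print(o.shape,ro);cv2.imwrite("pics/e.png",cv2.resize(o,None,fx=min(1,800/o.shape[1]),fy=min(1,800/o.shape[1])))
```

```text
(462, 792, 3) (np.int64(281), np.int64(49), np.int64(369), np.int64(203))
```

View pics/e.png

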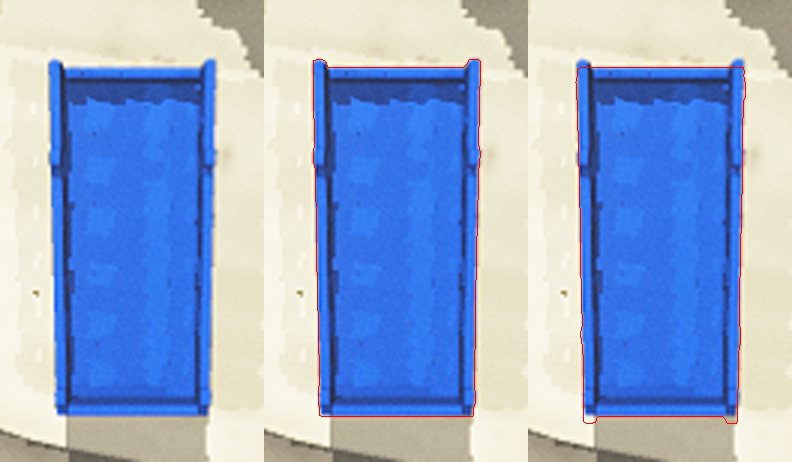

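The middle overlay (drain end up, +y) fits exactly and the reversed one overshoots at the ends. So the empty tray is at (0.6225, 0.1779), 99.8°.

```bash
echo '{"offsets":[[0.03,0.001,0,0,0,0.0035],[0.03,0.001,0,0,0,0],[0.017,0,0,0,0,0],[0,0,0.03,0,0,0],[0,0,0.03,0,0,0],[0,0,0.03,0,0,0],[0,0,0.03,0,0,0],[0,0,0.03,0,0,0],[0,0,0,0,0,0],[0,0,0,0,0,0]]}' > rows.txt && python3 jog.py rows.txt|sed -n 1,2p;python3 d.py .6225 .1779 .017 99.79
```

```text
t: 17.23
position: [0.6229, 0.1779, 0.1206]
pos [0.6229 0.1779 0.1206] yaw 99.55 delta [ 2.000e-04 -1.000e-04  1.036e-01] rot [-0.0026  0.0006 -0.0042] t 17.23 F [ 0.3 -0.4  0.8] T [-0.06  0.05 -0.04] grip 0.0882 0.0 q6 -0.07
```

```bash
echo '{"offsets":[[0,0,0.03,-0.0026,0,-0.0042],[0,0,0.03,0,0,0],[0,0,0.03,0,0,0],[0,0,0.0136,0,0,0],[0,0,0,0,0,0],[0,0,0,0,0,0]]}' > rows.txt && python3 jog.py rows.txt|sed -n 1,2p;python3 d.py .6225 .1779 .017 99.79;echo '{"offsets":[[0,0,0,0,0,0],[0,0,0,0,0,0],[0,0,0,0,0,0],[0,0,0,0,0,0],[0,0,0,0,0,0],[0,0,0,0,0,0],[0,0,0,0,0,0],[0,0,0,0,0,0]]}' > rows.txt && python3 jog.py rows.txt 0.05 30;python3 d.py .6225 .1779 .017 99.79
```

```text
t: 17.73
position: [0.6247, 0.1774, 0.019]
pos [0.6247 0.1774 0.019 ] yaw 99.72 delta [ 0.0008 -0.0021  0.002 ] rot [ 0.0041  0.0009 -0.0012] t 17.73 F [-1.1 -0.3  0.2] T [-0.07 -0.   -0.  ] grip 0.088 0.0 q6 -0.07
t: 18.4
position: [0.6236, 0.1771, 0.0174]
tcp_rot: [0.001, 0.645, 0.764, 0.0]
wrist_force: [-2.2, -0.3, 6.0]
grip_width: 0.0557
grasp_force: 30.0
pos [0.6236 0.1771 0.0174] yaw 99.7 delta [ 0.001  -0.001   0.0004] rot [ 0.0015  0.0007 -0.0016] t 18.4 F [-2.2 -0.3  6. ] T [-0.15  0.67 -0.12] grip 0.0557 30.0 q6 -0.07
```

```bash
echo '{"offsets":[[0,0,-0.015,0,0,0],[0,0,-0.03,0,0,0],[0,0,-0.03,0,0,0],[0,0,-0.03,0,0,0],[0,0,-0.03,0,0,0],[0,0,-0.03,0,0,0],[0,0,-0.025,0,0,0],[0,0,0,0,0,0.12],[0,0,0,0,0,0.12],[0,0,0,0,0,0.032]]}' > rows.txt && python3 jog.py rows.txt|sed -n 1,6p;python3 d.py .3917 .327 .21 84.0
```

```text
t: 19.23
position: [0.6233, 0.1771, 0.2066]
tcp_rot: [0.001, 0.745, 0.668, 0.0]
wrist_force: [-0.4, 0.5, -2.2]
grip_width: 0.0554
grasp_force: 30.0
pos [0.6233 0.1771 0.2066] yaw 83.76 delta [ 0.1238 -0.2465 -0.0038] rot [ 0.0015  0.0003 -0.0042] t 19.23 F [-0.4  0.5 -2.2] T [-0.07  0.11  0.01] grip 0.0554 30.0 q6 0.21
```

```bash
echo '{"offsets":[[0.0138,-0.0274,0,0.0015,0,-0.0042],[0.0138,-0.0274,0,0,0,0],[0.0138,-0.0274,0,0,0,0],[0.0138,-0.0274,0,0,0,0],[0.0138,-0.0274,0,0,0,0],[0.0138,-0.0274,0,0,0,0],[0.0138,-0.0274,0,0,0,0],[0.0138,-0.0274,0,0,0,0],[0.0134,-0.0273,0,0,0,0],[0,0,0,0,0,0]]}' > rows.txt && python3 jog.py rows.txt|sed -n 1,6p;echo '{"offsets":[[0,0,0,0,0,0]]}' > rows.txt && python3 jog.py rows.txt|sed -n 1,1p;python3 d.py .3917 .327 .0974 84.0
```

```text
t: 20.07
position: [0.3864, 0.3268, 0.2065]
tcp_rot: [-0.001, 0.74, 0.673, -0.001]
wrist_force: [-1.2, 0.4, -2.2]
grip_width: 0.0559
grasp_force: 30.0
t: 20.15
pos [0.3894 0.3253 0.2067] yaw 84.48 delta [0.002  0.0021 0.1093] rot [0.0002 0.0005 0.0084] t 20.15 F [-0.1 -0.3 -2.8] T [-0.03  0.01  0.06] grip 0.0555 30.0 q6 0.56
```

```bash
echo '{"offsets":[[0.001,0.001,0.02,0,0,0.008],[0,0,0.03,0,0,0],[0,0,0.03,0,0,0],[0,0,0.01,0,0,0],[0,0,0,0,0,0],[0,0,0,0,0,0],[0,0,0,0,0,0]]}' > rows.txt && python3 jog.py rows.txt|sed -n 1,4p;python3 d.py .3917 .327 .0974 84.0
```

```text
t: 20.73
position: [0.3925, 0.3259, 0.1184]
tcp_rot: [0.001, 0.744, 0.668, 0.001]
wrist_force: [-0.2, -0.5, -1.7]
pos [0.3925 0.3259 0.1184] yaw 83.87 delta [ 0.001 -0.001  0.021] rot [ 0.0026 -0.0012 -0.0022] t 20.73 F [-0.2 -0.5 -1.7] T [-0.02  0.06  0.05] grip 0.0558 30.0 q6 0.57
```

```bash
echo '{"offsets":[[0.001,-0.0008,0.01,0.0026,-0.0012,-0.0022],[0,0,0,0,0,0],[0,0,0,0,0,0],[0,0,0,0,0,0]]}' > rows.txt && python3 jog.py rows.txt|sed -n 1,4p;python3 d.py .3917 .327 .0974 84.0
```

```text
t: 21.07
position: [0.3908, 0.3268, 0.107]
tcp_rot: [-0.0, 0.743, 0.669, -0.001]
wrist_force: [0.3, 0.4, -2.1]
pos [0.3908 0.3268 0.107 ] yaw 84.03 delta [0.0003 0.0009 0.0096] rot [-0.002   0.0013  0.0006] t 21.07 F [ 0.3  0.4 -2.1] T [-0.07  0.08 -0.01] grip 0.0558 30.0 q6 0.57
```

```bash
echo '{"offsets":[[0,0.0005,0.003,-0.001,0,0],[0,0,0.003,0,0,0],[0,0,0,0,0,0],[0,0,0,0,0,0]]}' > rows.txt && python3 jog.py rows.txt|sed -n 2,4p;python3 d.py .3917 .327 .0974 84.0; echo '{"offsets":[[0,0,0.002,0,0,0],[0,0,0.0015,0,0,0],[0,0,0,0,0,0],[0,0,0,0,0,0]]}' > rows.txt && python3 jog.py rows.txt|sed -n 2,4p;python3 d.py .3917 .327 .0974 84.0
```

```text
position: [0.3911, 0.3266, 0.1006]
tcp_rot: [-0.0, 0.743, 0.669, -0.001]
wrist_force: [0.0, 0.0, -2.4]
pos [0.3911 0.3266 0.1006] yaw 84.02 delta [0.0005 0.0005 0.0032] rot [-0.0017  0.0017  0.0004] t 21.4 F [ 0.   0.  -2.4] T [-0.07  0.09 -0.03] grip 0.0562 30.0 q6 0.57
position: [0.3912, 0.3266, 0.0972]
tcp_rot: [-0.0, 0.743, 0.669, -0.001]
wrist_force: [-0.4, -0.7, -2.5]
pos [0.3912 0.3266 0.0972] yaw 84.02 delta [ 0.0004  0.0005 -0.0002] rot [-0.0014  0.0015  0.0004] t 21.73 F [-0.4 -0.7 -2.5] T [-0.03  0.05  0.04] grip 0.0557 30.0 q6 0.57
```

```bash
echo '{"offsets":[[0,0,0.001,0,0,0],[0,0,0,0,0,0],[0,0,0,0,0,0]]}' > rows.txt && python3 jog.py rows.txt|sed -n 2,4p; echo '{"offsets":[[0,0,0.0005,0,0,0],[0,0,0,0,0,0]]}' > rows.txt && python3 jog.py rows.txt|sed -n 2,4p
```

```text
position: [0.3913, 0.3267, 0.097]
tcp_rot: [0.0, 0.743, 0.669, -0.001]
wrist_force: [-2.5, -2.1, 6.4]
position: [0.3913, 0.3268, 0.097]
tcp_rot: [0.0, 0.743, 0.669, -0.001]
wrist_force: [-3.9, -2.2, 11.6]
```

```bash
echo '{"offsets":[[0,0,0,0,0,0],[0,0,0,0,0,0],[0,0,0,0,0,0],[0,0,0,0,0,0],[0,0,0,0,0,0]]}' > rows.txt && python3 jog.py rows.txt 0.088 | sed -n 5,7p; echo '{"offsets":[[0,0,-0.02,0,0,0],[0,0,-0.035,0,0,0],[0,0,-0.035,0,0,0],[0,0,-0.035,0,0,0],[0,0,-0.035,0,0,0],[-0.026,0,-0.035,0,0,0],[-0.026,0,-0.025,0,0,0],[-0.026,0,-0.025,0,0,0],[0,0,0,0,0,0],[0,0,0,0,0,0]]}' > rows.txt && python3 jog.py rows.txt | sed -n 2,4p
python3 - <<'E'
from look import *
look("top",.3918,.3280,84.1,.083)
c=optics.capture("wrist");cv2.imwrite('pics/w7.png',c['img'][:,:,::-1])
E
python3 d.py .4404 .4122 .26 165.8
```

```text
grip_width: 0.0866
grasp_force: 0.0
position: [0.3838, 0.25, 0.3402]
tcp_rot: [0.0, 0.744, 0.669, 0.0]
wrist_force: [-0.1, 1.2, -1.3]
top [0.3914 0.3272] 83.98 0.0895 TCP [0.3836 0.2505 0.3389] yaw 83.98 tilt [-1.7 -1.2] q6 0.43 rel [7.740e-02 2.000e-04 2.558e-01]
pos [0.3834 0.2508 0.3382] yaw 84.03 delta [0.1666 0.0401 0.0778] rot [-3.9000e-03 -5.0000e-04 -1.4272e+00] t 23.5 F [-0.3  0.9  0.6] T [ 0.    0.04 -0.04] grip 0.0881 0.0 q6 0.43
```

View pics/w7.png

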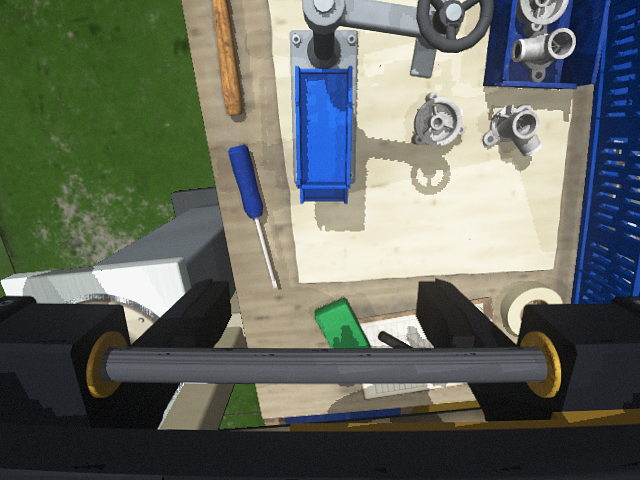

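The stack at (325,135) looks right: the top tray is parallel to the plate and the middle tray's drain end shows at (325,192). The arm still lies from (325,10) to (453,12). Now I turn the tool and go to the arm's bar.

```bash
echo '{"offsets":[[0,0,0,0,0,-0.12],[0,0,0,0,0,-0.12],[0,0,0,0,0,-0.12],[0,0,0,0,0,-0.12],[0,0,0,0,0,-0.12],[0,0,0,0,0,-0.12],[0,0,0,0,0,-0.12],[0,0,0,0,0,-0.12],[0,0,0,0,0,-0.12],[0,0,0,0,0,-0.12]]}' > rows.txt && python3 jog.py rows.txt 0.04|sed -n 2,2p;echo '{"offsets":[[0,0,0,0,0,-0.12],[0,0,0,0,0,-0.107],[0,0,0,0,0,0],[0,0,0,0,0,0]]}' > rows.txt && python3 jog.py rows.txt|sed -n 2,2p;python3 - <<'E'
from h import *
w=optics.capture("wrist")
E
python3 d.py .4404 .4122 .26 165.8
```

```text
position: [0.3833, 0.2513, 0.3377]
position: [0.3834, 0.251, 0.3382]
pos [0.3834 0.2509 0.3384] yaw 165.63 delta [-0.0154  0.1706  0.078 ] rot [-0.0025 -0.0026 -0.003 ] t 24.72 F [-0.6 -0.1  0.4] T [-0.02 -0.   -0.03] grip 0.0399 0.0 q6 -1.0
```

```bash
echo '{"offsets":[[-0.003,0.034,0.015,-0.0025,-0.0026,-0.003],[-0.003,0.034,0.015,0,0,0],[-0.003,0.034,0.015,0,0,0],[-0.003,0.034,0.015,0,0,0],[-0.003,0.034,0.015,0,0,0],[0,0,0,0,0,0],[0,0,0,0,0,0],[0,0,0,0,0,0]]}' > rows.txt && python3 jog.py rows.txt|sed -n 2,2p;python3 d.py .4404 .4122 .158 165.8;python3 - <<'E'
from h import *
c=optics.capture('wrist');cv2.imwrite('pics/w8.png',c['img'][:,:,::-1])
w=cv2.imread("pics/w8.png")
# grey bar: print projected centre line of the bar for later check
for d in(.02,.03,.04): print(d,proj(c,[.4016+d*np.cos(np.radians(-14.2)),.422+d*np.sin(np.radians(-14.2)),.176]).round(0))
t=optics.capture('top');cv2.imwrite('pics/t8.png',t['img'][:,:,::-1])
E
```

```text
position: [0.4394, 0.4116, 0.2645]
pos [0.4394 0.4116 0.2645] yaw 165.88 delta [-0.0007  0.0008  0.1065] rot [0.0006 0.0014 0.0014] t 25.38 F [-0.2 -0.9  0.3] T [ 0.06 -0.03  0.01] grip 0.04 0.0 q6 -0.77
0.02 [[324. 215.]]
0.03 [[324. 228.]]
0.04 [[324. 242.]]
```

```bash
echo '{"offsets":[[-0.0007,0.0008,0.03,0.0006,0.0014,0.0014],[0,0,0.03,0,0,0],[0,0,0.015,0,0,0],[0,0,0,0,0,0],[0,0,0,0,0,0]]}' > rows.txt && python3 jog.py rows.txt|sed -n 2,4p;python3 d.py .4404 .4122 .158 165.8;echo '{"offsets":[[0,0,0.012,0,0,0],[0,0,0.012,0,0,0],[0,0,0.007,0,0,0],[0,0,0,0,0,0],[0,0,0,0,0,0]]}' > rows.txt && python3 jog.py rows.txt|sed -n 2,4p;python3 d.py .4404 .4122 .158 165.8
```

```text
position: [0.4407, 0.4119, 0.1906]
tcp_rot: [0.0, 0.123, 0.992, 0.0]
wrist_force: [-0.2, -0.5, 0.4]
pos [0.4407 0.4119 0.1906] yaw 165.82 delta [0.0003 0.0002 0.0326] rot [0.0009 0.0007 0.0003] t 25.9 F [-0.2 -0.5  0.4] T [ 0.04 -0.    0.06] grip 0.0403 0.0 q6 -0.77
position: [0.4408, 0.4125, 0.1597]
tcp_rot: [0.001, 0.123, 0.992, 0.001]
wrist_force: [0.2, 0.3, 0.1]
pos [0.4408 0.4125 0.1597] yaw 165.86 delta [ 0.0004 -0.0004  0.0017] rot [0.0014 0.0012 0.0011] t 26.32 F [0.2 0.3 0.1] T [ 0.03 -0.02 -0.  ] grip 0.04 0.0 q6 -0.77
```

```bash
echo '{"offsets":[[0,0,0,0,0,0],[0,0,0,0,0,0],[0,0,0,0,0,0],[0,0,0,0,0,0],[0,0,0,0,0,0]]}' > rows.txt && python3 jog.py rows.txt 0.015 12|sed -n 2,6p;echo '{"offsets":[[0.0003,-0.0048,0,0,0,0.12],[0.0003,-0.0048,0,0,0,0.12],[0.0003,-0.0048,0,0,0,0.12],[0.0003,-0.0048,0,0,0,0.12],[0,0,0,0,0,0]]}' > rows.txt && python3 jog.py rows.txt; python3 d.py .4404 .4122 .158 165.8
```

```text
position: [0.4406, 0.4123, 0.1589]
tcp_rot: [0.0, 0.123, 0.992, 0.0]
wrist_force: [-1.4, -2.0, 3.3]
grip_width: 0.0202
grasp_force: 12.0
t: 27.15
position: [0.4315, 0.3949, 0.159]
tcp_rot: [0.0, 0.358, 0.934, -0.0]
wrist_force: [1.6, -3.5, 4.9]
grip_width: 0.0196
grasp_force: 12.0
pos [0.4315 0.3949 0.159 ] yaw 138.05 delta [0.0049 0.0188 0.001 ] rot [-0.      0.0008 -0.4843] t 27.15 F [ 1.6 -3.5  4.9] T [-0.57 -0.02 -0.03] grip 0.0196 12.0 q6 -0.3
```

```bash
echo '{"offsets":[[0.0003,-0.0048,0,0,0,0.12],[0.0003,-0.0048,0,0,0,0.12],[0.0003,-0.0048,0,0,0,0.12],[0.0003,-0.0048,0,0,0,0.12],[0.0003,-0.0048,0,0,0,0.12],[0.0003,-0.0048,0,0,0,0.12],[0.0003,-0.0048,0,0,0,0.12],[0,0,0,0,0,0],[0,0,0,0,0,0]]}' > rows.txt && python3 jog.py rows.txt|sed -n 4p; python3 d.py .3975 .3822 .158 84.1
```

```text
wrist_force: [-2.0, -9.1, 7.7]
pos [0.4017 0.3814 0.1589] yaw 90.35 delta [ 0.0008 -0.0042  0.0009] rot [0.0002 0.0016 0.1092] t 27.9 F [-2.  -9.1  7.7] T [-1.36  0.46  0.02] grip 0.0197 12.0 q6 0.54
```

```bash
echo '{"offsets":[[0.0005,-0.0024,0,0,0,0.06],[0.0005,-0.002,0,0,0,0.05],[0,0,0,0,0,0],[0,0,0,0,0,0]]}' > rows.txt && python3 jog.py rows.txt|sed -n 4p; python3 d.py .3975 .3822 .158 84.1;echo '{"offsets":[[0,-0.0012,0,0,0,0.03],[0,0,0,0,0,0],[0,0,0,0,0,0]]}' > rows.txt && python3 jog.py rows.txt|sed -n 4p; python3 d.py .3975 .3822 .158 84.1
```

```text
wrist_force: [-3.1, -13.6, 10.5]
pos [0.3973 0.3818 0.1589] yaw 84.07 delta [0.0004 0.0002 0.0009] rot [-0.0003  0.0036 -0.0005] t 28.23 F [ -3.1 -13.6  10.5] T [-2.11  0.59 -0.01] grip 0.02 12.0 q6 0.66
wrist_force: [4.2, -11.8, 5.7]
pos [0.3973 0.3821 0.1588] yaw 82.36 delta [0.0001 0.0002 0.0008] rot [ 0.0025  0.0024 -0.0303] t 28.48 F [  4.2 -11.8   5.7] T [-1.8  -0.49  0.19] grip 0.02 12.1 q6 0.69
```

```bash
echo '{"offsets":[[0,-0.0015,0,0,0,-0.03],[0,0,0,0,0,0],[0,0,0,0,0,0]]}' > rows.txt && python3 jog.py rows.txt|sed -n 4p; python3 d.py .3975 .3822 .158 84.1;echo '{"offsets":[[0,-0.001,0,0,0,0],[0,0,0,0,0,0],[0,0,0,0,0,0]]}' > rows.txt && python3 jog.py rows.txt|sed -n 4p; python3 d.py .3975 .3822 .158 84.1
```

```text
wrist_force: [10.9, -13.9, 2.7]
pos [0.3972 0.3819 0.1588] yaw 84.04 delta [0.0004 0.0002 0.0008] rot [ 0.0054  0.0023 -0.001 ] t 28.73 F [ 10.9 -13.9   2.7] T [-2.12 -1.66 -0.09] grip 0.0199 12.1 q6 0.66
wrist_force: [16.4, -13.9, -0.4]
pos [0.3972 0.3819 0.1588] yaw 84.01 delta [0.0004 0.0002 0.0008] rot [ 0.0075  0.0019 -0.0015] t 28.98 F [ 16.4 -13.9  -0.4] T [-2.14 -2.49 -0.07] grip 0.0199 12.0 q6 0.66
```

The arm is at its stop: the side force rises while the position holds. Now release and go over the wheel, winding the wrist back first.

```bash
echo '{"offsets":[[0,0.0028,0,0,0,0],[0,0,0,0,0,0],[0,0,0,0,0,0]]}' > rows.txt && python3 jog.py rows.txt 0.045 |sed -n 4,5p; echo '{"offsets":[[0,0,-0.02,0,0,0],[0,0,-0.03,0,0,0],[0,0,-0.03,0,0,0],[0,0,-0.03,0,0,0],[-0.027,0,-0.01,0,0,0],[-0.027,0,0,0,0,0],[0,0,0,0,0,-0.12],[0,0,0,0,0,-0.12],[0,0,0,0,0,-0.12],[0,0,0,0,0,-0.12]]}' > rows.txt && python3 jog.py rows.txt 0.08|sed -n 2p;echo '{"offsets":[[0,0,0,0,0,-0.12],[0,0,0,0,0,-0.12],[0,0,0,0,0,-0.12],[0,0,0,0,0,-0.12],[0,0,0,0,0,-0.12],[0,0,0,0,0,-0.12],[0,0,0,0,0,-0.12],[0,0,0,0,0,-0.12],[0,0,0,0,0,-0.12],[0,0,0,0,0,-0.12]]}' > rows.txt && python3 jog.py rows.txt|sed -n 2p;echo '{"offsets":[[0,0,0,0,0,-0.12],[0,0,0,0,0,-0.12],[0,0,0,0,0,-0.12],[0,0,0,0,0,-0.12],[0,0,0,0,0,-0.12],[0,0,0,0,0,-0.12],[0,0,0,0,0,0],[0,0,0,0,0,0]]}' > rows.txt && python3 jog.py rows.txt|sed -n 2p; python3 d.py .3918 .3275 .194 -138
python3 - <<'E'
from h import *
c=optics.capture('wrist');cv2.imwrite('pics/w9.png',c['img'][:,:,::-1])
t=optics.capture('scene');cv2.imwrite('pics/s9.png',t['img'][:,:,::-1])
print(proj(c,[[.3918,.3275,.207],[.4016,.422,.187]]))
E
```

```text
wrist_force: [0.4, -0.7, -0.1]
grip_width: 0.0377
position: [0.3903, 0.3299, 0.2783]
position: [0.3903, 0.3301, 0.2782]
position: [0.3904, 0.33, 0.2783]
pos [0.3904 0.33   0.2783] yaw -138.69 delta [ 0.0006 -0.0028  0.0843] rot [ 0.0004  0.0001 -0.0121] t 31.57 F [0.  0.4 0.5] T [ 0.05  0.04 -0.05] grip 0.0801 0.0 q6 -1.82
[[319.4019789  247.73593356]
 [402.27231945 323.49360455]]
```

View pics/w9.png

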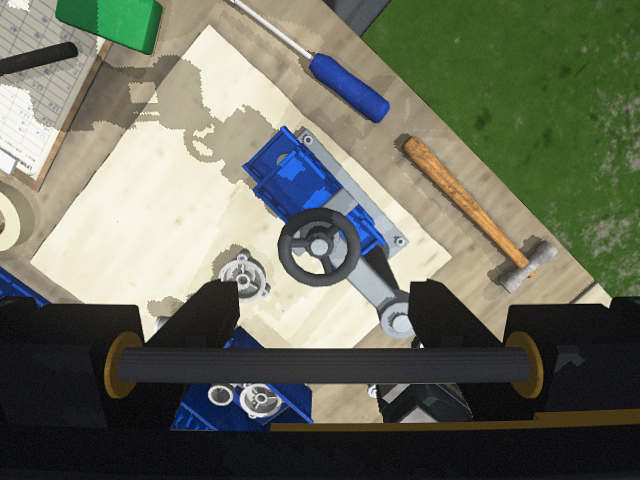

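The wheel centre is seen at (319,247), exactly where predicted (319,248), with the arm over the stack. Descend onto it.

```bash
echo '{"offsets":[[0.0006,-0.0028,0.02,0,0,-0.012],[0,0,0.025,0,0,0],[0,0,0,0,0,0],[0,0,0,0,0,0]]}' > rows.txt && python3 jog.py rows.txt|sed -n 4p;python3 d.py .3918 .3275 .194 -138;echo '{"offsets":[[0,0,0.02,0,0,0],[0,0,0.013,0,0,0],[0,0,0.006,0,0,0],[0,0,0,0,0,0],[0,0,0,0,0,0]]}' > rows.txt && python3 jog.py rows.txt|sed -n 4p;python3 d.py .3918 .3275 .194 -138
```

```text
wrist_force: [0.5, 0.4, 0.8]
pos [0.3918 0.3271 0.2332] yaw -137.95 delta [-0.0003  0.0003  0.0392] rot [ 0.0007 -0.0016  0.0009] t 32.0 F [0.5 0.4 0.8] T [ 0.09 -0.   -0.01] grip 0.0803 0.0 q6 -1.84
wrist_force: [0.3, -0.2, 0.1]
pos [0.3926 0.3275 0.1956] yaw -137.88 delta [0.0006 0.0005 0.0016] rot [-0.0003  0.0018  0.0021] t 32.42 F [ 0.3 -0.2  0.1] T [ 0.05  0.03 -0.01] grip 0.0803 0.0 q6 -1.84
```

```bash
echo '{"offsets":[[0,0,0,0,0,0],[0,0,0,0,0,0],[0,0,0,0,0,0],[0,0,0,0,0,0],[0,0,0,0,0,0],[0,0,0,0,0,0]]}' > rows.txt && python3 jog.py rows.txt 0.045 55|sed -n 2,6p;for i in 1 2; do echo '{"offsets":[[0,0,0,0,0,0.06],[0,0,0,0,0,0.06],[0,0,0,0,0,0]]}' > rows.txt && python3 jog.py rows.txt >/dev/null; python3 d.py .3918 .3275 .194 -138; done
```

```text
position: [0.3922, 0.3274, 0.1947]
tcp_rot: [0.0, -0.36, 0.933, 0.0]
wrist_force: [-0.7, 2.0, 2.7]
grip_width: 0.0535
grasp_force: 55.0
pos [0.3922 0.3274 0.1947] yaw -144.84 delta [0.0002 0.0003 0.0007] rot [ 1.000e-04  9.000e-04 -1.193e-01] t 33.17 F [0.1 1.1 3.5] T [ 0.21 -0.01 -0.17] grip 0.0529 55.0 q6 -1.72
pos [0.3922 0.3273 0.1947] yaw -151.63 delta [0.0003 0.0003 0.0007] rot [ 1.000e-04  9.000e-04 -2.379e-01] t 33.42 F [-0.2  0.8  4.2] T [ 0.15 -0.05 -0.14] grip 0.0531 55.0 q6 -1.6
```

```bash
for i in 1 2 3; do echo '{"offsets":[[0,0,0,0,0,0.05],[0,0,0,0,0,0.05],[0,0,0,0,0,0.05]]}' > rows.txt && python3 jog.py rows.txt >/dev/null; python3 d.py .3918 .3275 .194 -138|sed 's/delta.*rot/rot/'; done
```

```text
pos [0.3922 0.3273 0.1947] yaw -160.11 rot [ 0.      0.0007 -0.386 ] t 33.67 F [-1.9 -0.4  4.7] T [0.13 0.21 0.49] grip 0.0534 55.0 q6 -1.45
pos [0.3922 0.3272 0.1947] yaw -168.71 rot [-1.000e-04  7.000e-04 -5.359e-01] t 33.92 F [-1.4 -0.2  4.8] T [0.11 0.22 0.46] grip 0.0537 55.0 q6 -1.3
pos [0.3922 0.3272 0.1947] yaw -177.3 rot [-2.00e-04  7.00e-04 -6.86e-01] t 34.17 F [-0.4 -0.3  4.7] T [0.03 0.19 0.46] grip 0.0532 55.0 q6 -1.15
```

```bash
for i in 1 2 3; do echo '{"offsets":[[0,0,0,0,0,0.05],[0,0,0,0,0,0.05]]}' > rows.txt && python3 jog.py rows.txt >/dev/null; python3 d.py .3918 .3275 .194 -138|sed 's/delta.*rot/rot/'; done
```

```text
pos [0.3922 0.3271 0.1947] yaw 176.97 rot [-3.00e-04  7.00e-04 -7.86e-01] t 34.33 F [-1.4 -1.5  5. ] T [-0.08  0.12  0.5 ] grip 0.0533 55.0 q6 -1.05
pos [0.3922 0.3271 0.1947] yaw 171.23 rot [-3.00e-04  6.00e-04 -8.86e-01] t 34.5 F [-1.3 -1.7  5.4] T [-0.07  0.2   0.5 ] grip 0.0533 55.0 q6 -0.95
pos [0.3922 0.327  0.1947] yaw 165.51 rot [-4.00e-04  5.00e-04 -9.86e-01] t 34.67 F [-2.2 -2.5  6. ] T [-0.14  0.24  0.51] grip 0.0534 55.0 q6 -0.85
```

```bash
for i in 1 2 3; do echo '{"offsets":[[0,0,0,0,0,0.05],[0,0,0,0,0,0.05]]}' > rows.txt && python3 jog.py rows.txt >/dev/null; python3 d.py .3918 .3275 .194 -138|sed 's/delta.*rot/rot/'; done
```

```text
pos [0.3922 0.327  0.1947] yaw 159.78 rot [-5.0000e-04  5.0000e-04 -1.0859e+00] t 34.83 F [-1.5 -2.   5.2] T [-0.24  0.21  0.48] grip 0.0533 55.0 q6 -0.75
pos [0.3922 0.327  0.1947] yaw 154.05 rot [-6.0000e-04  5.0000e-04 -1.1859e+00] t 35.0 F [-1.8 -3.   6.4] T [-0.26  0.2   0.55] grip 0.0537 55.0 q6 -0.65
pos [0.3922 0.3269 0.1947] yaw 148.33 rot [-7.0000e-04  4.0000e-04 -1.2858e+00] t 35.17 F [-2.6 -2.5  6.1] T [-0.35  0.26  0.57] grip 0.0533 55.0 q6 -0.55
```

```bash
for i in 1 2; do echo '{"offsets":[[0,0,0,0,0,0.05],[0,0,0,0,0,0.05]]}' > rows.txt && python3 jog.py rows.txt >/dev/null; python3 d.py .3918 .3275 .194 -138|sed 's/delta.*rot/rot/'; done
```

```text
pos [0.3921 0.3269 0.1947] yaw 142.61 rot [-8.0000e-04  4.0000e-04 -1.3855e+00] t 35.33 F [-1.6 -2.9  5.8] T [-0.38  0.24  0.73] grip 0.0533 55.0 q6 -0.45
pos [0.3921 0.3268 0.1947] yaw 136.89 rot [-1.0000e-03  5.0000e-04 -1.4854e+00] t 35.5 F [-1.7 -3.   5.7] T [-0.41  0.31  0.75] grip 0.0533 55.0 q6 -0.35
```

```bash
echo '{"offsets":[[0,0,0,0,0,0.04],[0,0,0,0,0,0.04]]}' > rows.txt && python3 jog.py rows.txt >/dev/null; python3 d.py .3918 .3275 .194 -138|sed 's/delta.*rot/rot/'
```

```text
pos [0.3921 0.3268 0.1948] yaw 132.35 rot [-1.0000e-03  5.0000e-04 -1.5648e+00] t 35.67 F [-2.1 -2.7  7. ] T [-0.49  0.3   0.8 ] grip 0.0538 55.0 q6 -0.27
```

```bash
echo '{"offsets":[[0,0,0,0,0,0.02]]}' > rows.txt && python3 jog.py rows.txt >/dev/null; python3 d.py .3918 .3275 .194 -138|sed 's/delta.*rot/rot/'; echo '{"offsets":[[0,0,0,0,0,0],[0,0,0,0,0,0],[0,0,0,0,0,0],[0,0,0,0,0,0]]}' > rows.txt && python3 jog.py rows.txt 0.08|sed -n 4,6p; echo '{"offsets":[[0,0,-0.02,0,0,0],[0,0,-0.03,0,0,0],[0,0,-0.03,0,0,0],[0,0,-0.03,0,0,0],[0,0,0,0,0,0],[0,0,0,0,0,0]]}' > rows.txt && python3 jog.py rows.txt|sed -n 2,4p
python3 - <<'E'
from h import *
a=optics.capture('wrist')['img'][100:400,120:520,::-1];b=cv2.resize(optics.capture('scene')['img'][180:330,200:350,::-1],(300,300))
cv2.imwrite('pics/f.png',np.hstack([a,b]))
E
```

```text
pos [0.3921 0.3268 0.1947] yaw 131.2 rot [-1.1000e-03  4.0000e-04 -1.5848e+00] t 35.75 F [-2.7 -2.8  6.4] T [-0.45  0.31  0.88] grip 0.0532 55.0 q6 -0.25
wrist_force: [-0.4, -0.1, -0.6]
grip_width: 0.0779
grasp_force: 0.0
position: [0.3924, 0.3273, 0.3051]
tcp_rot: [0.001, 0.414, 0.91, 0.001]
wrist_force: [-0.2, 0.0, -1.1]
```

View pics/f.png

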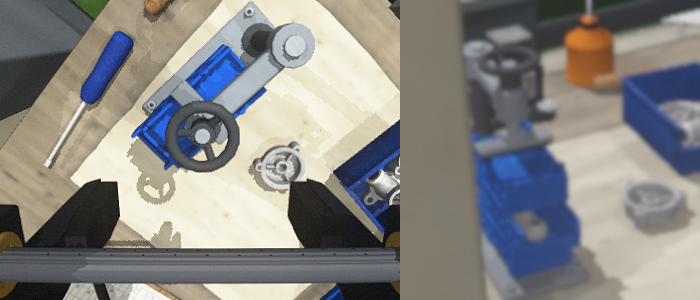

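The wheel sits centred over the stack at (203,137). The scene crop shows the clamp bar on the stepped stack with the drain end open. Final torque was 0.88 N m against 0.49 free, so I hand in.

```bash
python3 -c "
from station import r, optics, job_done
print(job_done())"
```

```text
the job is handed in; nothing more can be done
None
```

The job is handed in at about 36 s of the 72 s limit; no verdict came back. Both trays are stacked on the carrier and stepped with drain ends open, the arm is at its stop, and the wheel is wound to about 0.88 N m against 0.49 running free.

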